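# Seat the drill-guide plate on the jig's locating pins

## Robot

A 6-joint arm with a two-finger parallel gripper is mounted at the origin on the work surface. World frame = base frame: x ahead of the robot, y to its left, z up, the work surface at z = 0. Lengths are in m, angles in rad, forces in N, time in s.
With the tool pointing down it reaches from about 0.3 to 0.875 m from the base axis. Payload 6.4 kg.
Tool frame: the origin (TCP) lies at the very end of the fingers, on their centre line; the grasp point (between the pads) lies 19 mm behind it; z points along the fingers, y is the line along which they close (so a half turn about z gives the same grasp; the last joint's range is limited). The gripper opens to 85 mm and grips with 20 to 120 N. Pads are 22 mm wide; open, the fingers measure 114 mm over their backs; the gripper's body (76 mm by 85 mm) begins 54 mm behind the grasp point. The pads swing forward as they close: fully open they stand 13 mm farther back than shut.
Start: joints at [-1.463, 0.181, 1.607, -0, 1.354, -0.206], TCP at [0.178, -0.547, 0.231] pointing down, gripper open.
Joint ranges: [-2.99, 2.99], [-0.89, 2.07], [0.3, 2.58], [-1.14, 4.28], [0, 2.63], [-3.12, 3.12]. Speed limits (rad/s): [2.57, 2.57, 3.01, 3.14, 3.14, 3.14].

## Interface

Orientations are given as a unit quaternion [w, x, y, z].
In Python, from station import status, eyes, order gives the robot as it stands. The module is installed in compiled form; this text tells all that it offers.
- The arm moves only by the tool arm_command, never from a script. Its argument "series" is a list of rows, each a list of 3 entries, a list of its own where there are three numbers: the shift along the tool's x, y, z in cm, then the turn, a rotation vector about the tool's x, y, z in units of 6 degrees (1.0 is 6 degrees), then the finger opening in cm, from 0 to 8.54. In form: [[[dx, dy, dz], [ax, ay, az], gripper], ...]. A call has 1 to 20 rows; each row is the pose to reach, as a shift and turn from the pose commanded when the call began, along the tool's axes at that moment; what a row does not reach only later rows make up. A row lasts 1/12 s, in which the tool goes at most 41.7 mm and 7.16 degrees, less where a joint would pass 70% of its speed; a pose out of reach is approached as far as the arm can. A call with a gripper value outside its range is refused whole. The fingers move at their own pace and stop on an object; "squeeze" is the grip in N (left out, the last holds). Time passes only in rows, so rows that repeat a pose let the fingers close. It gives the time, the measured TCP pose, the force, the opening and the grip force at its end, in the units of the state.
- status.get_state(): the state, without advancing time (a new reading comes with each control period).
- eyes.camera(name): name is "side" or "top" or "wrist"; returns a dict with "image" (420x560x3 uint8, red, green, blue), "fx", "fy", "cx", "cy" (pixels), "R" (3x3) and "t" (3): a world point X has camera coordinates R X + t; the wrist camera has in their place "hand_eye" (4x4, takes a point from camera to tool coordinates, whose origin is the TCP and whose axes are the flange's). Camera axes: x right, y down, z forward; pixel columns grow to the right and rows downward; lengths in m; the calibration is good to about 2 mm. A picture is of the moment at which its call begins: read the wrist's pose just before it. There is no depth.
- order.sign_off(): hands the job in; it is judged then, once.
The state is a dict: "clock": time; "joint_positions": joint angles; "joint_vel": joint speeds; "joint_efforts": joint torques, N m; "eef_pos": TCP position; "orientation": TCP orientation; "wrist_force": force on the tool from outside, world axes, zero at the start; "wrist_torque": the same for the moment, N m; "width": finger opening in m; "gripper_force": force on a finger pad.
Only numpy, scipy, OpenCV 4.12 (cv2) and the standard library are available. Lean on these libraries where they do the work, as an engineer would, in place of code of your own. Each camera call takes 0.05 s, during which the arm holds its last target. There are 200 camera calls.

## Task

Fit the long drill-guide plate onto the drilling jig: pick it up (its wooden handle is there for that) and lower it gently onto the wooden jig base, its round hole over the round pin and its slot over the diamond pin, keeping hold until it is well down over both pins. Leave it lying flat on the base, let go, and leave the short plate where it is.

Things in the scene. Friction and masses are not known exactly. Their poses are not given: they have to be found in the camera images.
- jig_plate: Long loose aluminium plate to fit, 150 (x) by 80 (y) by 8 mm thick, lying flat. Origin: centre of underside, z up. 30 mm round through hole 50 mm towards -x; through slot 34 (x) by 20 mm (y) 50 mm towards +x. Upright beech bar handle in the middle: 44 mm along x, 16 mm thick (y), 8 to 48 mm above the underside. About 0.3 kg. Starts with +x within 50 degrees of the base's +x.
- jig_base: Fixed brown wooden block, 170 (x) by 100 (y) by 20 mm high. Origin: centre of underside, z up. Tapered steel pins end 26 mm above its top: round, 24 mm at the foot, 50 mm towards -x; slim diamond, 9 (x) by 14 mm (y), 50 mm towards +x. Plate is home with axes matching and origin 20 mm above this origin, 3 mm play; tapers lead it in from 8 mm off. The slot does not pass the round pin.
- short_plate: Look-alike aluminium plate of another jig, not to be used: 110 (x) by 80 (y) by 8 mm thick, two equal 16 mm round holes, the same beech bar handle. Loose on the bench. Origin: centre of its underside, z up.
There are look-alikes about, which are no part of the job. What is shaped like the jig_plate but red is not meant. Leave any green look-alike of the jig_base alone.

How it is judged:
By the outcome, as a careful person would: the job done as asked, in the order asked, and still so for the second after the job is handed in, with the robot touching nothing.
It also fails if it takes over 38 s, if anything falls off the work surface, if the arm or the gripper's body presses on something with over 40 N, if the wrist force passes 120 N, or if a joint passes its speed limit or range.

## Working session

There is one attempt and no reset: what is moved stays moved. The work goes in short steps, Python scripts to look and compute and a tool call to move; the robot and the scene stay as the last step left them, time stands still between calls to the robot, and variables do not carry over. Pictures are saved under pics/ and viewed, at most 10 in all, crops included, and the job is handed in when it is done.

Besides the shell and the picture viewer there is one more tool, called after "Call:" as name([rows], argument=value, ...), one row to a line, values as JSON. arm_command: Moves the arm, as the interface text tells. Its arguments: {"type":"object","properties":{"series":{"type":"array"},"squeeze":{"type":"number"}},"required":["series"]}

```bash
mkdir -p pics; cat > h.py <<'E'
import numpy as np, cv2
from scipy.spatial.transform import Rotation as Ro
from station import status, eyes, order
def pose():
    s=status.get_state(); q=s["orientation"]
    return Ro.from_quat([q[1],q[2],q[3],q[0]]).as_matrix(), np.array(s["eef_pos"]), s
def shot(name,fn=None):
    R,p,s=pose(); c=eyes.camera(name); K=(c["fx"],c["fy"],c["cx"],c["cy"])
    if name=="wrist":
        H=np.array(c["hand_eye"]); Rc=R@H[:3,:3]; o=R@H[:3,3]+p
    else:
        Rc=np.array(c["R"]).T; o=-Rc@np.array(c["t"])
    if fn: cv2.imwrite("pics/"+fn,c["image"][:,:,::-1])
    return dict(im=c["image"],K=K,Rc=Rc,o=o)
def ray(c,u,v,z):
    fx,fy,cx,cy=c["K"]; d=c["Rc"]@np.array([(u-cx)/fx,(v-cy)/fy,1]); return c["o"]+d*(z-c["o"][2])/d[2]
def proj(c,X):
    fx,fy,cx,cy=c["K"]; q=c["Rc"].T@(np.array(X)-c["o"]); return q[0]/q[2]*fx+cx,q[1]/q[2]*fy+cy
E
python3 - <<'E'
from h import *
import pickle
t=shot("top","top.png"); s=shot("side","side.png")
pickle.dump((t,s),open("ts.pkl","wb"))
for c in(t,s): print(c["K"],c["o"],c["Rc"].round(3).tolist())
print(pose()[0].round(3),pose()[2]["clock"])
E
```

```text
(442.93718118749524, 442.93718118749524, 282.74483133199476, 209.42845387480358) [0.40725268 0.03692239 0.95951014] [[0.024, -0.992, 0.123], [-1.0, -0.023, 0.015], [-0.012, -0.124, -0.992]]
(514.7188185480396, 514.7188185480396, 283.66908308934404, 207.5743866774457) [0.40729125 1.00560579 0.82749213] [[-0.995, -0.068, 0.077], [-0.103, 0.642, -0.76], [0.002, -0.764, -0.645]]
[[ 0.951  0.309 -0.   ]
 [ 0.309 -0.951  0.002]
 [ 0.    -0.002 -1.   ]] 0.1
```

View pics/top.png

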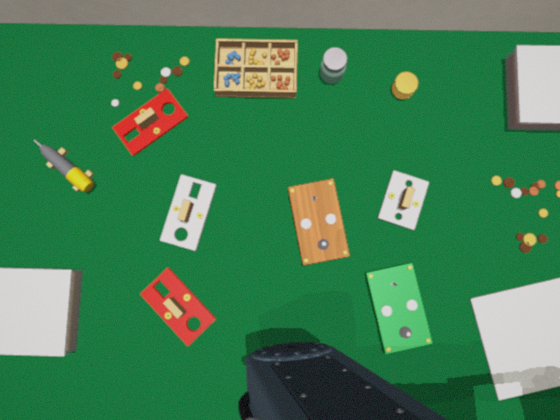

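View pics/side.png

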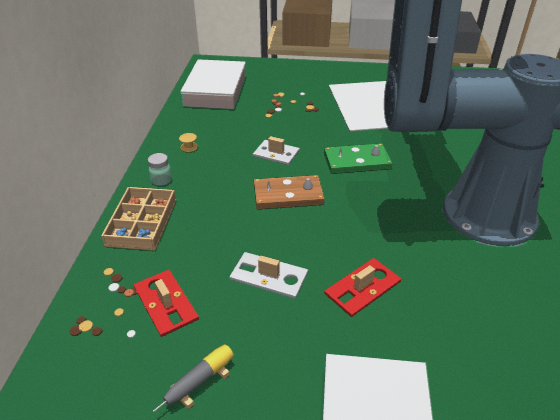

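The top view shows the long plate at about (188,212), with its hole at (181,233) and slot at (195,189). The brown base is at (319,222), with the round pin at (323,244) and the diamond at (314,198). The side view agrees. The red and green ones and the short plate at (404,200) are decoys.

```bash
python3 - <<'E'
from h import *
import pickle
t,s=pickle.load(open("ts.pkl","rb"))
def rect(c,mask,seed,z,dirpx):
    n,l,st,ce=cv2.connectedComponentsWithStats(mask.astype(np.uint8))
    k=min((i for i in range(1,n) if st[i,4]>300),key=lambda i:np.hypot(*(ce[i]-seed)))
    ys,xs=np.where(l==k)
    w=np.array([ray(c,x,y,z)[:2] for x,y in zip(xs,ys)])
    (cx,cy),sz,a=cv2.minAreaRect((w*1000).astype(np.float32))
    print("centre",cx,cy,"size",sz,"ang",a, "area",st[k,4])
    f=ray(c,*dirpx[0],z);g=ray(c,*dirpx[1],z)
    print(" +x dir approx",np.degrees(np.arctan2(*(g-f)[[1,0]])),"mid",(f+g)[:2]/2*1000, "dist",np.linalg.norm(g-f)*1000)
for c,sp,sb,pd,bd in((t,(188,212),(319,222),((181,233.5),(195,189.5)),((322,245.5),(313.5,200))),(s,(270,274),(289,192),((291,280),(247,267.5)),((308,187),(268,190)))):
    hsv=cv2.cvtColor(c["im"],cv2.COLOR_RGB2HSV);H,S,V=[hsv[...,i].astype(int) for i in range(3)]
    rect(c,(S<60)&(V>120),sp,.008,pd)
    rect(c,(H<20)&(S>80)&(V>60),sb,.02,bd)
E
```

```text
centre 515.6952514648438 257.09576416015625 size (83.98548889160156, 153.02102661132812) ang 75.18993377685547 area 2229
 +x dir approx -14.80274240829776 mid [516.52036731 256.58709353] dist 100.06386104169266
centre 500.7169189453125 -24.11577606201172 size (168.6334991455078, 100.36425018310547) ang 12.203316688537598 area 3331
 +x dir approx 11.378612169151154 mid [497.39960356 -23.99416676] dist 98.70988102376457
centre 515.4312744140625 260.02471923828125 size (82.38201904296875, 150.75445556640625) ang 75.12653350830078 area 1421
 +x dir approx -14.78982470868907 mid [514.71541501 261.78716559] dist 101.5574032213695
centre 499.2624816894531 -11.640274047851562 size (168.56390380859375, 119.24010467529297) ang 12.226567268371582 area 1741
 +x dir approx 12.939359980239734 mid [500.52936807 -21.66471054] dist 102.58547168968128
```

Call:
arm_command([
  [[3.5,-4.0,0.3],[0,0,0.3],8.5],
  [[7,-8,0.6],[0,0,0.6],8.5],
  [[10,-11.6,0.9],[0,0,1],8.5],
  [[13,-15,1.2],[0,0,1.3],8.5],
  [[16,-18.5,1.5],[0,0,1.6],8.5],
  [[19,-22,1.8],[0,0,1.9],8.5],
  [[22,-25.5,2],[0,0,2.2],8.5],
  [[25,-29,2.2],[0,0,2.5],8.5],
  [[28,-32.5,2.5],[0,0,2.8],8.5],
  [[31,-36,2.7],[0,0,3.1],8.5],
  [[34,-39.4,3],[0,0,3.4],8.5],
  [[37,-42.9,3.3],[0,0,3.7],8.5],
  [[40,-46.4,3.5],[0,0,4],8.5],
  [[43,-50,3.8],[0,0,4.3],8.5],
  [[46,-53.3,4],[0,0,4.6],8.5],
  [[49,-56.8,4.3],[0,0,4.9],8.5],
  [[52,-60.2,4.6],[0,0,5.2],8.5],
  [[54.5,-63.1,4.8],[0,0,5.47],8.5],
  [[56.3,-65.2,5],[0,0,5.47],8.5],
  [[57,-66,5],[0,0,5.47],8.5],
])

```text
clock: 1.77
eef_pos: [0.5003, 0.2221, 0.1828]
orientation: [0.0, 0.992, -0.129, -0.0]
wrist_force: [0.6, -1.0, 1.1]
width: 0.0854
gripper_force: 0.0
```

```bash
python3 - <<'E'
from h import *
import pickle
c=shot("wrist","w1.png"); pickle.dump(c,open("w1.pkl","wb"))
R,p,s=pose(); print(R.round(3),p,s["clock"],s["wrist_force"],s["joint_vel"]); print(c["o"],proj(c,[.516,.257,.008]))
t=shot("top"); h=cv2.cvtColor(t["im"],cv2.COLOR_RGB2HSV)
E
```

```text
[[ 0.967 -0.254  0.   ]
 [-0.254 -0.967  0.004]
 [-0.001 -0.004 -1.   ]] [0.50204445 0.22771585 0.18208749] 1.8167 [-2.13298914  0.67273166  1.63041355] [-0.07779779 -0.08854789  0.10820064 -0.02763999  0.02554831 -0.14882014]
[0.58073132 0.2005714  0.32485187] (np.float64(241.1032238592346), np.float64(179.12411414659505))
```

View pics/w1.png

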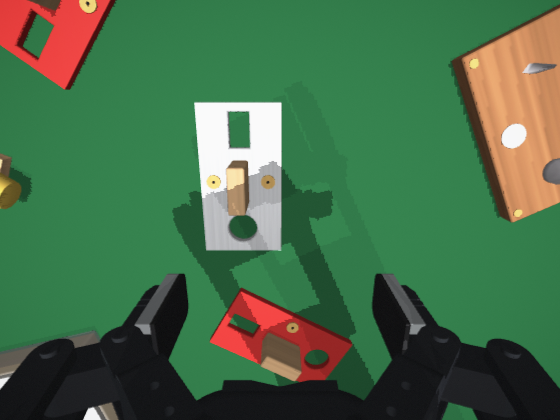

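The wrist view shows the plate from (195,102) to (282,249), with its handle around (237,187), slot centre (238,130) and hole centre (242,228).

```bash
python3 - <<'E'
from h import *
import pickle
c=pickle.load(open("w1.pkl","rb"))
P=np.array([ray(c,*q,.008)[:2]*1000 for q in((195,102),(282,102),(281.5,249.5),(206,249.5))])
print(P.round(1).tolist(),"centre",P.mean(0))
print([np.linalg.norm(P[i]-P[(i+1)%4]).round(1) for i in range(4)])
e=(P[0]+P[1]-P[2]-P[3]);print(np.degrees(np.arctan2(e[1],e[0])))
a=ray(c,238.5,130,.004);b=ray(c,242.5,227.5,.004);d=a-b;print((a+b)/2*1000,np.linalg.norm(d),np.degrees(np.arctan2(d[1],d[0])))
R,p,s=pose();print(p,np.degrees(np.arctan2(R[1,0],R[0,0])),s["clock"])
ctr=np.array([*(P.mean(0)/1000),.035-.019]);print("shift cm",R.T@(ctr-p)*100)
E
```

```text
[[596.3, 276.7], [575.9, 199.4], [431.3, 237.8], [451.9, 315.7]] centre [513.87431106 257.41905329]
[np.float64(79.9), np.float64(149.6), np.float64(80.6), np.float64(149.6)]
-14.99024582445323
[513.30473801 258.81589321   4.        ] 0.10042247271392044 -14.727958070627293
[0.50076107 0.224529   0.18200467] -14.561594934491382 1.8667
shift cm [ 0.46781619 -3.49729537 16.60309314]
```

Call:
arm_command([
  [[0.3,-1.8,2],[0,0,0.06],5],
  [[0.45,-3,5],[0,0,0.06],5],
  [[0.47,-3.5,8],[0,0,0.06],5],
  [[0.47,-3.5,11],[0,0,0.06],5],
  [[0.47,-3.5,13],[0,0,0.06],5],
  [[0.47,-3.5,14.5],[0,0,0.06],5],
  [[0.47,-3.5,15.6],[0,0,0.06],5],
  [[0.47,-3.5,16.2],[0,0,0.06],5],
  [[0.47,-3.5,16.4],[0,0,0.06],5],
  [[0.47,-3.5,16.4],[0,0,0.06],5],
  [[0.47,-3.5,16.4],[0,0,0.06],5],
])

```text
clock: 2.78
eef_pos: [0.5146, 0.2526, 0.0205]
orientation: [-0.0, 0.991, -0.132, 0.001]
wrist_force: [1.5, 0.7, -0.3]
width: 0.05
gripper_force: 0.0
```

```bash
python3 - <<'E'
from h import *
c=shot("wrist","w2.png")
R,p,s=pose(); print(p,np.degrees(np.arctan2(R[1,0],R[0,0])),s["wrist_force"])
E
```

```text
[0.51478343 0.25263653 0.02064969] -15.202836918251846 [ 0.37137256 -0.05088396 -0.31341327]
```

View pics/w2.png

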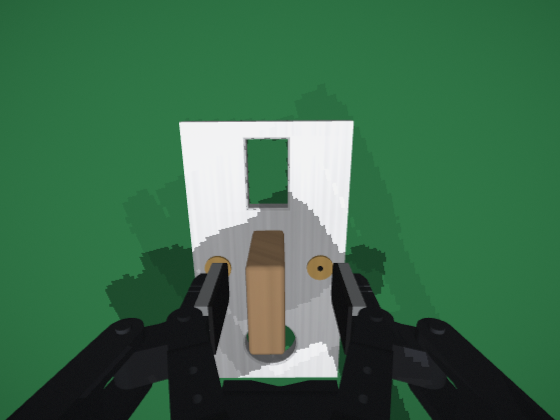

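The handle (about 247–285 px) sits between the fingers but roughly 5 mm left of their centre, so I correct that and close.

Call:
arm_command([
  [[0,-0.3,0.1],[0,0,0],5],
  [[0,-0.5,0.2],[0,0,0],5],
  [[0,-0.5,0.2],[0,0,0],3],
  [[0,-0.5,0.2],[0,0,0],1.2],
  [[0,-0.5,0.2],[0,0,0],1],
  [[0,-0.5,0.2],[0,0,0],1],
  [[0,-0.5,0.2],[0,0,0],1],
  [[0,-0.5,0.2],[0,0,0],1],
  [[0,-0.5,0.2],[0,0,0],1],
  [[0,-0.5,0.2],[0,0,0],1],
], squeeze=70)

```text
clock: 3.67
eef_pos: [0.5154, 0.2575, 0.0178]
orientation: [-0.0, 0.991, -0.132, 0.0]
wrist_force: [-0.5, 0.8, 3.9]
width: 0.0148
gripper_force: 69.1
```

```bash
python3 - <<'E'
from h import *
R,p,s=pose(); print(p,R.round(3).tolist(),np.degrees(np.arctan2(R[1,0],R[0,0])),s["wrist_force"],s["width"],s["gripper_force"])
E
```

```text
[0.51539804 0.25745976 0.01777462] [[0.965, -0.262, 0.001], [-0.262, -0.965, 0.0], [0.0, -0.0, -1.0]] -15.203555903524128 [-0.49265522  0.844944    3.85953332] 0.0148150793076529 69.07934188842773
```

Call:
arm_command([
  [[0,0,-1],[0,0,0],1],
  [[0,0,-3],[0,0,0],1],
  [[0,0,-5],[0,0,0],1],
  [[0,0,-7],[0,0,0],1],
  [[-0.1,2,-9],[0,0,-0.6],1],
  [[-0.2,4,-11],[0,0,-1.2],1],
  [[-0.4,6,-13],[0,0,-1.9],1],
  [[-0.6,8,-14.2],[0,0,-2.6],1],
  [[-0.8,10,-15],[0,0,-3.3],1],
  [[-0.9,12,-15.2],[0,0,-4],1],
  [[-1,13,-15.2],[0,0,-4.4],1],
  [[-1,13.5,-15.2],[0,0,-4.57],1],
  [[-1,13.5,-15.2],[0,0,-4.57],1],
  [[-1,13.5,-15.2],[0,0,-4.57],1],
  [[-1,13.5,-15.2],[0,0,-4.57],1],
])

```text
clock: 4.92
eef_pos: [0.4698, 0.1299, 0.1693]
orientation: [-0.0, 0.994, 0.106, -0.0]
wrist_force: [-0.3, 0.1, -1.9]
width: 0.0148
gripper_force: 68.9
```

```bash
python3 - <<'E'
from h import *
import pickle
c=shot("wrist","w3.png"); pickle.dump(c,open("w3.pkl","wb"))
R,p,s=pose(); print(p,np.degrees(np.arctan2(R[1,0],R[0,0])),R.round(3).tolist(),s["wrist_force"],s["width"],s["clock"])
E
```

```text
[0.46991696 0.12997621 0.1692866 ] 12.211738093062058 [[0.977, 0.212, -0.001], [0.212, -0.977, 0.0], [-0.0, -0.0, -1.0]] [-0.22679941  0.48304326 -2.77063702] 0.015404944778732908 4.9667
```

View pics/w3.png

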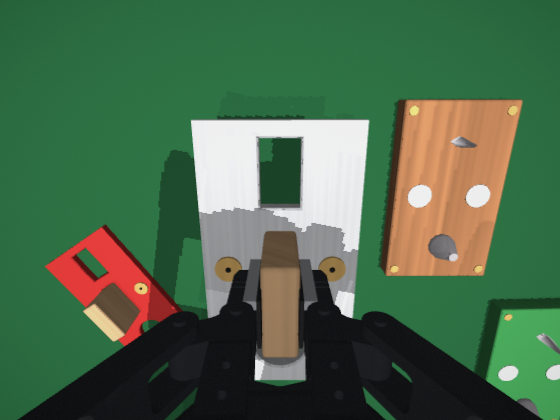

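The view shows the held plate with its far edge from (192,121) to (369,121), and its slot at about (280,172). The base's top face has brass screws at (414,111), (513,111), (394,269) and (479,269), and the round pin is at about (442,246).

```bash
python3 - <<'E'
from h import *
import pickle
c=pickle.load(open("w3.pkl","rb"))
hsv=cv2.cvtColor(c["im"],cv2.COLOR_RGB2HSV);H,S,V=[hsv[...,i].astype(int) for i in range(3)]
m=((H>20)&(H<32)&(S>100)&(V>120)).astype(np.uint8)
n,l,st,ce=cv2.connectedComponentsWithStats(m)
sc=[]
for q in((414,111),(513,111),(479,269),(394,269)):
    k=min((i for i in range(1,n) if st[i,4]>15),key=lambda i:np.hypot(*(ce[i]-q))); sc.append(ray(c,*ce[k],.02)[:2]*1000); print(ce[k],st[k,4])
sc=np.array(sc); e=sc[0]+sc[1]-sc[2]-sc[3]
print("base",sc.mean(0),np.degrees(np.arctan2(e[1],e[0])),[np.linalg.norm(sc[i]-sc[(i+1)%4]).round(1) for i in range(4)])
# base top corners
B=np.array([ray(c,*q,.02)[:2]*1000 for q in((405,100),(522,100),(483.5,275.5),(387,275.5))]);print("corners",B.mean(0),[np.linalg.norm(B[i]-B[(i+1)%4]).round(1) for i in range(4)])
R,p,s=pose(); zt=p[2]-.0178+.008
W=((S<70)&(V>90)); 
f=[]
cols=np.arange(200,362,4); rows=[np.where(W[:,x])[0].min()-.5 for x in cols]
k,b=np.polyfit(cols,rows,1)
rw=np.arange(126,200,4); L=[np.where(W[y])[0] for y in rw]; L=[np.array(a) for a in L]
pl=np.polyfit(rw,[a[(a>150)].min()-.5 for a in L],1); pr=np.polyfit(rw,[a[a<385].max()+.5 for a in L],1)
def X(pp): # v=k u+b, u=pp0 v+pp1
    u=(pp[0]*b+pp[1])/(1-pp[0]*k); return u,k*u+b
cl,cr=X(pl),X(pr);A=ray(c,*cl,zt);D=ray(c,*cr,zt);print(cl,cr,"width",np.linalg.norm(A-D)*1000)
y=A-D;y/=np.linalg.norm(y);x=np.array([y[1],-y[0],0]);ctr=(A+D)/2-.075*x
print("plate",ctr*1000,np.degrees(np.arctan2(x[1],x[0])),"TCP",p*1000)
xl=ray(c,pl[0]*195+pl[1],195,zt)-A;print("left edge yaw",np.degrees(np.arctan2(-xl[1],-xl[0])))
E
```

```text
[413.76388889 110.27777778] 72
[512.71428571 109.94642857] 56
[478.29032258 268.4516129 ] 31
[394.24242424 268.54545455] 33
base [499.57909244 -24.16412258] 12.432293035986131 [np.float64(84.2), np.float64(152.1), np.float64(84.2), np.float64(151.9)]
corners [499.56558675 -23.63147338] [np.float64(98.7), np.float64(168.2), np.float64(97.5), np.float64(168.2)]
(np.float64(190.20986842105253), np.float64(118.50000000000006)) (np.float64(369.46447368421025), np.float64(118.50000000000006)) width 80.21733484810434
plate [468.93180434 129.33681089 159.48660273] 12.207337857335713 TCP [469.91696418 129.97621111 169.28660273]
left edge yaw 12.04536151128374
```

Call:
arm_command([
  [[0,2.5,0],[0,0,-0.04],1],
  [[-0.1,5,0],[0,0,-0.04],1],
  [[-0.2,8,0.5],[0,0,-0.04],1],
  [[-0.2,11,1.5],[0,0,-0.04],1],
  [[-0.25,13.5,3],[0,0,-0.04],1],
  [[-0.25,15,4.5],[0,0,-0.04],1],
  [[-0.25,15.6,6],[0,0,-0.04],1],
  [[-0.25,15.65,7.5],[0,0,-0.04],1],
  [[-0.25,15.65,8.5],[0,0,-0.04],1],
  [[-0.25,15.65,9],[0,0,-0.04],1],
  [[-0.25,15.65,9],[0,0,-0.04],1],
  [[-0.25,15.65,9],[0,0,-0.04],1],
  [[-0.25,15.65,9],[0,0,-0.04],1],
])

```text
clock: 6.05
eef_pos: [0.5015, -0.0236, 0.0803]
orientation: [0.0, 0.994, 0.109, 0.001]
wrist_force: [0.4, 0.6, -2.4]
width: 0.0153
gripper_force: 69.2
```

```bash
python3 - <<'E'
from h import *
c=shot("wrist","w4.png")
R,p,s=pose(); print(p,np.degrees(np.arctan2(R[1,0],R[0,0])),R.round(3).tolist(),s["wrist_force"],s["width"],s["clock"])
x=np.array([np.cos(np.radians(12.4)),np.sin(np.radians(12.4)),0]);b=np.array([.4996,-.0241,0])
print("diamond tip expected",proj(c,b+.05*x+[0,0,.046]),"foot",proj(c,b+.05*x+[0,0,.02]))
a=c["im"][60:300,150:420]; cv2.imwrite("pics/w4c.png",cv2.resize(a[:,:,::-1],None,fx=2.4,fy=2.4))
E
```

```text
[ 0.50154844 -0.02368936  0.08043088] 12.498231920036272 [[0.976, 0.216, 0.002], [0.216, -0.976, -0.0], [0.002, 0.001, -1.0]] [ 1.46812366e-03  1.74250637e-01 -2.70077300e+00] 0.014671935899428428 6.1
diamond tip expected (np.float64(279.57764335723505), np.float64(165.18775914871668)) foot (np.float64(279.56479900653494), np.float64(156.99029017134922))
```

View pics/w4c.png

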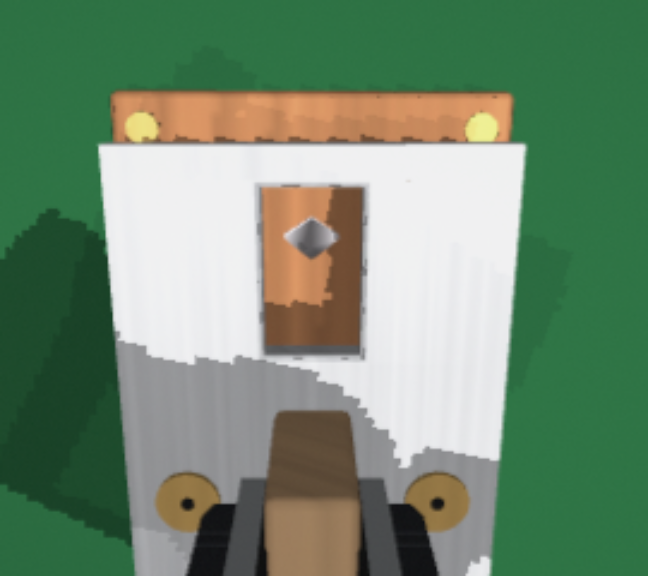

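The diamond pin at (312,238) in the crop lies on the slot's centre line (313) and inside the slot. Now I lower gently.

Call:
arm_command([
  [[-0.1,0,0.3],[0,0,0],1],
  [[-0.1,0,0.7],[0,0,0],1],
  [[-0.1,0,1],[0,0,0],1],
  [[-0.1,0,1.3],[0,0,0],1],
  [[-0.1,0,1.6],[0,0,0],1],
  [[-0.1,0,1.8],[0,0,0],1],
  [[-0.1,0,2],[0,0,0],1],
  [[-0.1,0,2.2],[0,0,0],1],
  [[-0.1,0,2.4],[0,0,0],1],
  [[-0.1,0,2.6],[0,0,0],1],
  [[-0.1,0,2.8],[0,0,0],1],
  [[-0.1,0,3],[0,0,0],1],
  [[-0.1,0,3.0],[0,0,0],1],
])

```text
clock: 7.18
eef_pos: [0.4995, -0.024, 0.049]
orientation: [-0.0, 0.994, 0.109, -0.0]
wrist_force: [-0.2, 0.6, -2.5]
width: 0.0149
gripper_force: 69.2
```

```bash
python3 - <<'E'
from h import *
R,p,s=pose(); print(p,np.degrees(np.arctan2(R[1,0],R[0,0])),R.round(3).tolist(),s["wrist_force"],s["wrist_torque"],s["width"],s["clock"])
E
```

```text
[ 0.49947404 -0.0239717   0.0489868 ] 12.461750150045347 [[0.976, 0.216, -0.001], [0.216, -0.976, 0.0], [-0.001, -0.0, -1.0]] [-0.20615773  0.60131164 -2.45034538] [-0.00477658  0.03228086 -0.00184815] 0.01493049376672521 7.1833
```

Call:
arm_command([
  [[0.05,0,0.2],[0,0,0],1],
  [[0.05,0,0.4],[0,0,0],1],
  [[0.05,0,0.6],[0,0,0],1],
  [[0.05,0,0.7],[0,0,0],1],
  [[0.05,0,0.8],[0,0,0],1],
  [[0.05,0,0.9],[0,0,0],1],
  [[0.05,0,0.98],[0,0,0],1],
  [[0.05,0,1.04],[0,0,0],1],
  [[0.05,0,1.1],[0,0,0],1],
  [[0.05,0,1.1],[0,0,0],1],
  [[0.05,0,1.1],[0,0,0],1],
])

```text
clock: 8.1
eef_pos: [0.5002, -0.0239, 0.0384]
orientation: [-0.0, 0.994, 0.109, -0.0]
wrist_force: [0.4, -0.1, -2.4]
width: 0.0147
gripper_force: 69.2
```

```bash
python3 - <<'E'
from h import *
R,p,s=pose(); print(p,np.degrees(np.arctan2(R[1,0],R[0,0])),R.round(3).tolist(),s["wrist_force"],s["wrist_torque"],s["width"],s["clock"])
E
```

```text
[ 0.50024702 -0.0239487   0.03843981] 12.459795691549125 [[0.976, 0.216, -0.0], [0.216, -0.976, 0.0], [-0.0, -0.0, -1.0]] [ 0.42918745 -0.07346135 -2.35550518] [-0.00272224 -0.00731671 -0.01798528] 0.014696636574740274 8.1
```

Call:
arm_command([
  [[0,0,0.04],[0,0,0],1],
  [[0,0,0.08],[0,0,0],1],
  [[0,0,0.08],[0,0,0],1],
  [[0,0,0.08],[0,0,0],1],
])

```text
clock: 8.43
eef_pos: [0.5004, -0.024, 0.0378]
orientation: [0.0, 0.994, 0.109, 0.0]
wrist_force: [-0.7, -0.9, -1.1]
width: 0.0148
gripper_force: 69.5
```

Call:
arm_command([
  [[0,0,0.03],[0,0,0],1],
  [[0,0,0.05],[0,0,0],1],
  [[0,0,0.05],[0,0,0],1],
  [[0,0,0.05],[0,0,0],1],
])

```text
clock: 8.77
eef_pos: [0.5004, -0.024, 0.0378]
orientation: [0.0, 0.994, 0.109, 0.0]
wrist_force: [-3.6, 0.5, 5.6]
width: 0.015
gripper_force: 70.5
```

It's seated: the height has stopped falling and the force now pushes up. I release and retreat.

Call:
arm_command([
  [[0,0,0],[0,0,0],2],
  [[0,0,0],[0,0,0],3.5],
  [[0,0,0],[0,0,0],5],
  [[0,0,0],[0,0,0],5],
  [[0,0,0],[0,0,0],5],
  [[0,0,0],[0,0,0],5],
  [[0,0,-0.7],[0,0,0],5],
  [[0,0,-2],[0,0,0],5],
  [[0,0,-4],[0,0,0],5],
  [[0,0,-7],[0,0,0],5],
  [[0,0,-10],[0,0,0],5],
  [[0,0,-13],[0,0,0],5],
  [[0,0,-15],[0,0,0],5],
  [[0,0,-15],[0,0,0],5],
  [[0,0,-15],[0,0,0],5],
])

```text
clock: 10.02
eef_pos: [0.5012, -0.0242, 0.1889]
orientation: [0.001, 0.994, 0.109, 0.002]
wrist_force: [-0.9, 0.3, -1.1]
width: 0.0503
gripper_force: 0.0
```

```bash
python3 - <<'E'
from h import *
c=shot("wrist","w5.png"); s=shot("side")
a=s["im"][120:260,200:400]; 
cv2.imwrite("pics/w5c.png",np.hstack([c["im"][:,100:480],cv2.resize(a,(400,280))[:, :, :] if 0 else cv2.copyMakeBorder(cv2.resize(a,(400,280)),0,140,0,0,cv2.BORDER_CONSTANT)])[:,:,::-1])
E
```

```text
(no output)
```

View pics/w5c.png

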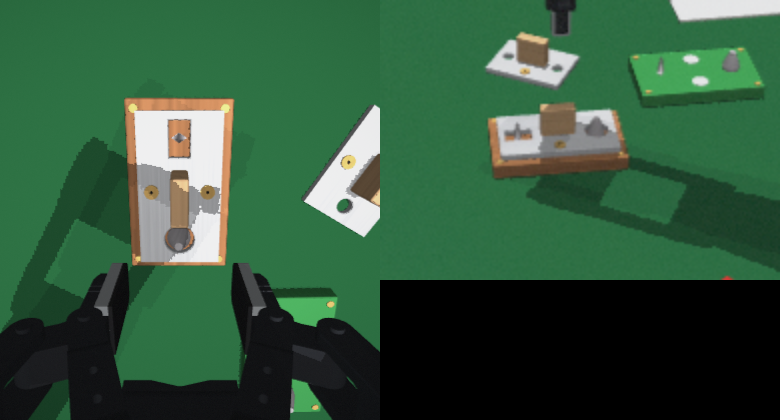

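The plate lies flat and centred on the base. Both pins come through, the diamond at (179,138) and the round one at (179,240), and the short plate hasn't moved.

```bash
python3 -c "
from station import order
print(order.sign_off())"
```

```text
the job is handed in; nothing more can be done
None
```

The long drill-guide plate lies flat on the jig base with its hole and slot over the two pins; I let go and backed the arm clear, left the short plate where it was, and handed the job in at about 10 s.

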